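# Hang the dipping basket on the sprung hook and tug-test it

## Robot

A 6-joint arm with a two-finger parallel gripper is mounted at the origin on the work surface; the furniture and walls round the work are solid. World frame = base frame: x ahead of the robot, y to its left, z up, the work surface at z = 0. Lengths are in m, angles in rad, forces in N, time in s.
With the tool pointing down it reaches from about 0.325 to 0.775 m from the base axis. Payload 5.5 kg.
Tool frame: the origin (TCP) lies at the very end of the fingers, on their centre line; the grasp point (between the pads) lies 19 mm behind it; z points along the fingers, y is the line along which they close (so a half turn about z gives the same grasp; the last joint's range is limited). The gripper opens to 88 mm and grips with 3 to 60 N. Pads are 20 mm wide; open, the fingers measure 115 mm over their backs; the gripper's body (75 mm by 178 mm) begins 61 mm behind the grasp point.
Start: joints at [-1.372, 0.091, 1.231, -0, 1.82, -0.057], TCP at [0.152, -0.58, 0.223] pointing down, gripper open.
Joint ranges: [-2.87, 2.87], [-0.86, 2.18], [0.17, 2.46], [-1.51, 4.65], [0.06, 2.69], [-2.65, 2.65]. Speed limits (rad/s): [2.57, 2.57, 3.01, 3.14, 3.14, 3.14].

## Interface

Orientations are given as a unit quaternion [x, y, z, w].
In Python, from workcell import env, cams, job gives the robot as it stands. The module is installed in compiled form; this text tells all that it offers.
- The arm moves only by the shell command python3 -m crank 'ROWS' [FORCE]. ROWS is JSON, one flat list of numbers, 7 for each row, row after row: the shift along the tool's x, y, z in mm, then the turn, a rotation vector about the tool's x, y, z in rad, then the closure, from 0 (fully open) to 1 (shut). A call has 1 to 5 rows; each row is the pose to reach, as a shift and turn from the pose commanded when the call began, along the tool's axes at that moment; what a row does not reach only later rows make up. A row lasts 1/12 s, in which the tool goes at most 41.7 mm and 7.16 degrees, less where a joint would pass 70% of its speed; a pose out of reach is approached as far as the arm can. A call with a gripper value outside its range is refused whole. The fingers move at their own pace and stop on an object; FORCE is the grip in N (left out, the last holds). Time passes only in rows, so rows that repeat a pose let the fingers close. It gives the time, the measured TCP pose, the force, the opening and the grip force at its end, in the units of the state.
- env.get_state(): the state, without advancing time (a new reading comes with each control period).
- cams.camera(name): name is "side" or "top" or "wrist"; returns (picture, depth): 400x640x3 uint8, red, green, blue; 400x640 float32, m along the optical axis (not along the pixel's ray), 0 where there is no reading.
- cams.camera_params(name): a dict with "fx", "fy", "cx", "cy" (pixels), "xyz" and "orientation" of the camera in the world; the wrist camera has in their place "mount" (4x4, takes a point from camera to tool coordinates, whose origin is the TCP and whose axes are the flange's). Camera axes: x right, y down, z forward; pixel columns grow to the right and rows downward; lengths in m; the calibration is good to about 2 mm. A picture is of the moment at which its call begins: read the wrist's pose just before it. camera_params takes no time and is no camera call.
- job.finish_job(): hands the job in; it is judged then, once.
The state is a dict: "t": time; "joints": joint angles; "joint_velocities": joint speeds; "joint_efforts": joint torques, N m; "tool_pos": TCP position; "orientation": TCP orientation; "wrist_force": force on the tool from outside, world axes, zero at the start; "ft_torque": the same for the moment, N m; "finger_gap": opening from 0.0 (shut) to 1.0 (fully open); "gripper_force": force on a finger pad.
Only numpy, scipy, OpenCV 4.12 (cv2) and the standard library are available. Lean on these libraries where they do the work, as an engineer would, in place of code of your own. Each camera call takes 0.05 s, during which the arm holds its last target. There are 200 camera calls.

## Task

Hang the rectangular wire dipping basket by the loop of its handle on the hook of the sprung stand, leaving the round basket alone. While still holding it, tug it gently straight down so that the sprung hook gives by about 2 cm, keep that pull for about half a second, then let go so that the basket hangs freely.

Things in the scene. Friction and masses are not known exactly. Their poses are not given: they have to be found in the camera images.
- basket_grip (a point): Middle of the flat upright tab on top of the handle of the rectangular steel wire basket (80 x 70 mm, walls 45 mm high, 170 mm tall in all, about 0.18 kg, loose, upright). Hold it here, 146 mm above its underside. Tab: 10 mm thick along this frame's x, 30 mm wide along y, reaching 24 mm above and 28 mm below this point. z is up; a half turn about z changes nothing.
- basket_loop (a point): On the same basket, 36 mm below basket_grip: middle of the underside of the loop's crossbar, which shall rest on the hook. Same axes: one looks through the loop along x; the crossbar runs along y, 10 mm thick. The opening below this point is 56 mm wide (y) and 62 mm high; the basket's underside is 110 mm below this point.
- hook_seat (a point): Top of the middle of the straight part of the hook, a level steel bar 8 mm thick, 170 mm above the bench unloaded; fixed stand, square grey foot. x runs along the bar from its free tip to the post, z up. From here the post's axis is 100 mm and a collar 24 mm in +x; in -x the bar turns up after 25 mm and ends after 41 mm, 12 mm higher than here; nothing on the stand is higher. Moves with the hook.
- hook (a joint): How far the sprung hook is pulled down, m: 0 unloaded, stop at 0.036. Spring of 400 N/m (4 N per cm); the hanging basket alone pulls it down by 3 to 6 mm.
- round_basket_mid (a point): Half-way up the other wire basket: round, 74 mm across, walls 45 mm high, with a single thin stem and a ball on top (138 mm tall) and no loop; loose, to be left standing. This point is 65 mm above its underside; z is up.

How it is judged:
On the way:
1. with the basket's loop on the hook and the fingers still on the basket, the hook is pulled down by 10 to 32 mm for 0.2 s (value of joint hook between 0.01 and 0.032 m and x of basket_loop in the frame of hook_seat between -0.022 and 0.022 m and y of basket_loop in the frame of hook_seat between -0.022 and 0.022 m and contact force between the fingers and basket above 0.5 N and contact force between basket and hook above 2.5 N), for 0.2 s.
At the end, for the whole second after the job is handed in: The rectangular basket hangs from the hook: middle of its crossbar within 22 mm of the hook seat along and across the bar and 12 mm in height, upright within 17 degrees, nearly at rest, the sprung hook down by only 1 to 9 mm under its weight, and released (x of basket_loop in the frame of hook_seat between -0.022 and 0.022 m and y of basket_loop in the frame of hook_seat between -0.022 and 0.022 m and z of basket_loop in the frame of hook_seat between -0.012 and 0.012 m and angle between basket_loop's own z axis and vertical below 0.3 rad and value of joint hook between 0.001 and 0.009 m and linear speed of basket below 0.06 m/s); the robot touches nothing.
It fails at once if the hook is tugged hard, down by more than 33 mm, almost to its stop (value of joint hook above 0.033 m).
It fails at once if the round basket is moved by more than 30 mm (distance of round_basket_mid from where it was at the start of the episode above 0.03 m).
It also fails if it takes over 43 s, if anything falls off the work surface, if the arm or the gripper's body presses on something with over 40 N, if the wrist force passes 120 N, or if a joint passes its speed limit or range.

## Working session

There is one attempt and no reset: what is moved stays moved. The work goes in short steps, Python scripts to look and compute and a shell command to move; the robot and the scene stay as the last step left them, time stands still between calls to the robot, and variables do not carry over. Pictures are saved under pics/ and viewed, at most 10 in all, crops included, and the job is handed in when it is done.

```bash
mkdir -p pics; cat > h.py <<'E'
import numpy as np, cv2
from scipy.spatial.transform import Rotation as R
from workcell import env, cams, job
def pose():
    s=env.get_state(); T=np.eye(4); T[:3,:3]=R.from_quat(s['orientation']).as_matrix(); T[:3,3]=s['tool_pos']; return T
def grab(n):
    p=cams.camera_params(n)
    if 'mount' in p: T=pose()@np.array(p['mount'])
    else:
        T=np.eye(4); T[:3,:3]=R.from_quat(p['orientation']).as_matrix(); T[:3,3]=p['xyz']
    im,d=cams.camera(n)
    return im,d,p,T
def cloud(d,p,T):
    v,u=np.mgrid[:d.shape[0],:d.shape[1]]
    P=np.stack([(u-p['cx'])/p['fx']*d,(v-p['cy'])/p['fy']*d,d],-1)
    W=P@T[:3,:3].T+T[:3,3]; W[d==0]=np.nan; return W
def save(n,im): cv2.imwrite('pics/'+n+'.png',im[...,::-1])
E
python3 - <<'E'
from h import *
print(env.get_state())
for n in('side','top'):
    im,d,p,T=grab(n); save(n+'0',im); np.savez(n+'0.npz',im=im,d=d,T=T,**{k:p[k] for k in('fx','fy','cx','cy')}); print(n,T.round(3).tolist(),p['fx'])
    W=cloud(d,p,T)
E
```

```text
{'t': 0.0, 'joints': array([-1.37169279e+00,  9.18370060e-02,  1.23186428e+00, -3.97553932e-05,
        1.81976815e+00, -5.67442309e-02]), 'joint_velocities': array([-0.00139624, -0.00122595, -0.00161144,  0.00165874,  0.00075257,
        0.00018115]), 'joint_efforts': array([-2.71428769e-03, -4.46455121e+01, -4.06446362e+01,  6.94473786e-02,
        2.95355706e-02, -1.58253238e-04]), 'tool_pos': array([ 0.15174267, -0.58020105,  0.22153215]), 'orientation': array([ 9.91829078e-01,  1.27570371e-01, -8.59584678e-05, -9.34643294e-04]), 'wrist_force': array([ 0.19947189, -0.64971253,  1.25232798]), 'ft_torque': array([ 1.95478352e-02, -1.43766060e-02, -7.77384536e-05]), 'gripper_force': 0.0, 'finger_gap': 0.9975603497515237}
side [[0.994, 0.089, -0.063, 0.584], [0.108, -0.737, 0.667, -0.782], [0.013, -0.67, -0.742, 1.025], [0.0, 0.0, 0.0, 1.0]] 505.86391831891075
top [[-0.018, -0.99, 0.137, 0.386], [-1.0, 0.019, 0.006, 0.067], [-0.009, -0.136, -0.991, 1.012], [0.0, 0.0, 0.0, 1.0]] 451.7284485094561
```

View pics/side0.png

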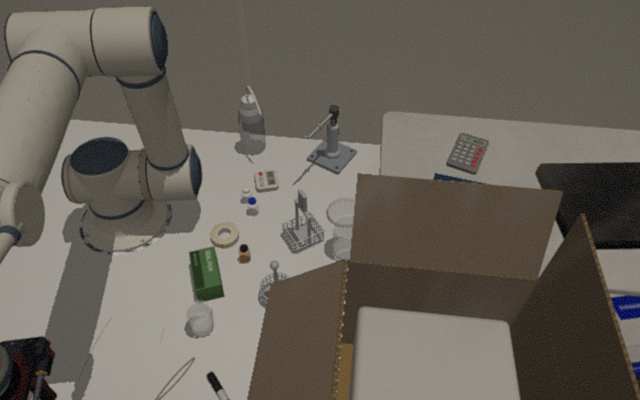

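View pics/top0.png

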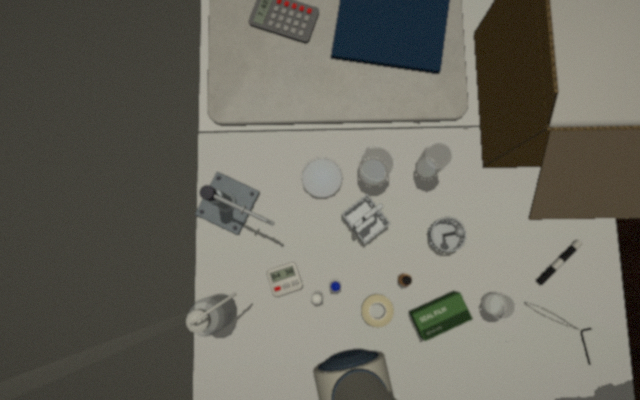

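The side view shows the hook stand at (333,140), the rectangular basket at (302,222) and the round basket at (275,285). In the top view they are at (228,203), (365,220) and (446,236), and the bar ends near (273,222).

```bash
python3 - <<'E'
from h import *
C={'side':[(270,170,60,100),(285,90,80,90)],'top':[(330,180,70,75),(190,165,100,85)]}
tiles=[]
for n in C:
    z=np.load(n+'0.npz'); W=cloud(z['d'],z,z['T'])
    for (x,y,w,h) in C[n]:
        tiles.append(cv2.resize(z['im'][y:y+h,x:x+w],(400,300) ,interpolation=cv2.INTER_CUBIC))
        S=W[y:y+h,x:x+w].reshape(-1,3)
        for lo,hi in((.13,.175),(.155,.20),(.05,.15)):
            Q=S[(S[:,2]>lo)&(S[:,2]<hi)]
            if len(Q)>3:
                c=Q.mean(0); e,v=np.linalg.eigh(np.cov(Q[:,:2].T)); print(n,x,lo,len(Q),c.round(3),Q.min(0).round(3),Q.max(0).round(3),'ax',v[:,1].round(2),np.sqrt(e).round(4))
save('c',np.vstack([np.hstack(tiles[:2]),np.hstack(tiles[2:])]))
E
```

```text
side 270 0.13 185 [ 0.457 -0.061  0.149] [ 0.421 -0.196  0.13 ] [0.477 0.002 0.171] ax [0.2  0.98] [0.007  0.0785]
side 270 0.155 72 [ 0.466 -0.013  0.165] [ 0.456 -0.026  0.155] [0.477 0.002 0.171] ax [-0.62  0.78] [0.0031 0.0089]
side 270 0.05 327 [ 0.46  -0.052  0.111] [ 0.421 -0.196  0.051] [0.488 0.02  0.15 ] ax [0.17 0.99] [0.0163 0.0737]
side 285 0.13 560 [0.497 0.355 0.148] [0.358 0.176 0.13 ] [0.589 0.426 0.175] ax [0.13 0.99] [0.0497 0.084 ]
side 285 0.155 248 [0.493 0.257 0.17 ] [0.447 0.17  0.155] [0.587 0.418 0.183] ax [0.46 0.89] [0.0054 0.0478]
side 285 0.05 2223 [0.481 0.402 0.1  ] [0.354 0.277 0.05 ] [0.595 0.427 0.15 ] ax [-0.98  0.2 ] [0.0438 0.0668]
top 330 0.13 101 [ 0.467 -0.008  0.166] [ 0.456 -0.022  0.133] [0.48  0.005 0.174] ax [-0.6  0.8] [0.003  0.0093]
top 330 0.155 91 [ 0.468 -0.008  0.169] [ 0.456 -0.022  0.159] [0.48  0.005 0.174] ax [-0.6  0.8] [0.0029 0.009 ]
top 330 0.05 142 [ 0.485 -0.01   0.103] [ 0.444 -0.049  0.051] [0.549 0.02  0.149] ax [-0.9   0.43] [0.0121 0.0421]
top 190 0.13 316 [0.484 0.241 0.168] [0.451 0.18  0.132] [0.521 0.308 0.175] ax [0.44 0.9 ] [0.004 0.037]
top 190 0.155 502 [0.492 0.257 0.173] [0.449 0.172 0.155] [0.524 0.311 0.183] ax [0.44 0.9 ] [0.005  0.0456]
top 190 0.05 161 [0.507 0.29  0.1  ] [0.496 0.282 0.05 ] [0.528 0.307 0.133] ax [-0.9   0.43] [0.0047 0.0105]
```

View pics/c.png

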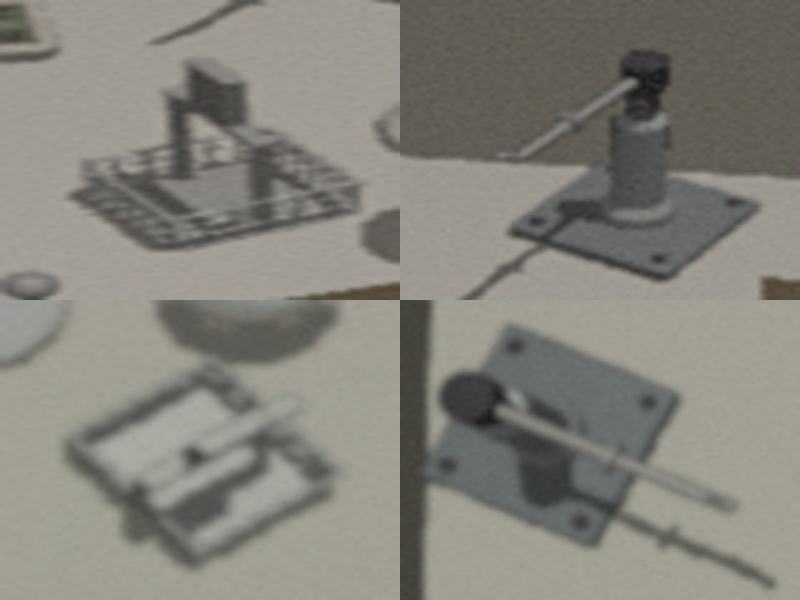

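```bash
python3 - <<'E'
from h import *
z=np.load('top0.npz');T=z['T']
def ray(u,v,h):
    r=T[:3,:3]@[(u-z['cx'])/z['fx'],(v-z['cy'])/z['fy'],1]; return (T[:3,3]+r*(h-T[2,3])/r[2]).round(4)
print('collar',ray(243.75,209.8,.166),'cap',ray(207.5,192.5,.178),'tip',ray(273,222.5,.18))
zs=np.load('side0.npz')
S=np.vstack([cloud(a['d'],a,a['T']).reshape(-1,3) for a in(z,zs)]); S=S[~np.isnan(S[:,0])]
H,_,_=np.histogram2d(S[:,0],S[:,1],bins=[np.arange(.1,.8,.04),np.arange(-.7,.45,.04)])
from scipy.stats import binned_statistic_2d as b
m=b(S[:,0],S[:,1],S[:,2],lambda q:np.percentile(q,98) if len(q) else 0,bins=[np.arange(.1,.8,.04),np.arange(-.7,.45,.04)])[0]
print('y',(np.arange(-.68,.41,.04)*100).round().astype(int))
for i,r in enumerate(m): print(round(.12+.04*i,2),np.nan_to_num(r*100).round().astype(int))
E
```

```text
collar [0.4775 0.2291 0.166 ] cap [0.51   0.2949 0.178 ] tip [0.4514 0.1721 0.18  ]
y [-68 -64 -60 -56 -52 -48 -44 -40 -36 -32 -28 -24 -20 -16 -12  -8  -4   0
   4   8  12  16  20  24  28  32  36  40]
0.12 [ 0  0  0 26 34 34  0  0 57 57 57 57 57 56 56 56 58 59  0  0  0  0  0  0
  0  0  0 39]
0.16 [ 0  0 40 44 39 35 57 57 56 55 55 52  0  0  0 55 58 59 30 26  0  0  0  0
  0  0  0 38]
0.2 [ 0  0 44 44  0 55 56  0  0  0  0  0  0  0  5 52 58 59 56 22 17  0  0  0
  0  0  0 40]
0.24 [ 0  0  0  0  0  0  1  1  0  0  7  4  6  6  6  1 53 54  0  0  0  0  0  0
 15 18  0 51]
0.28 [ 0  0  0  0  0  0  0  1  1  7  7  7  6  6  6  2  2  2  0  5  5  0  0  0
 22 22 12 51]
0.32 [ 0  0  0  0  0  0  0  2  0  0  7  0  6  2  4  5  2  0  5  5  5  2  2 21
 22 14  0 52]
0.36 [ 0  0  0  0  0  0  2  2  0  0  0  0  0  0  2  5  0  0  0  0  2  2  2  0
  0  0  0 52]
0.4 [ 0  0  0  0  0  2  2  0  0  0  0  0  5  5  0  0  0  4  0  0  0  0  0  0
  0  0  0 53]
0.44 [ 0  0  0  0  0 22 22 22 22 22 22  2 14 14  0  1  5 17  4  0  0 18 17  0
  1  1  0 53]
0.48 [ 0  0  0  0 26 26 26 26 26 26 25  0  5  4  0  0 16 17  5  0  0  0 17 17
 17 12  2 53]
0.52 [ 0  0  0  0 29 29 29 29 29 29 29  0  0  0  0  0  4  5  2  2  2  0  0  2
 18 18  1 54]
0.56 [ 0  0  0  0 32 32 32 32 32 32 32  0  0 13 13  9  9  9  2  2  2  0  0  1
  1  2  0 54]
0.6 [ 0  0  0  0 31 31 31 31 31 31 37 46 46 13 13  9  9  9  2  2  2  0  0  0
  0  0  0 55]
0.64 [ 0  0  0  0  0 22 22 22 22 22 37 46 46 19 19 19 19 19 19 19 19 19 19 19
 19  0  0 55]
0.68 [ 0  0  0  0 22 22 22 22 22 22 37 46 46 19 19 19 19 19 19 19 19 19 19 19
 19  0  0 55]
0.72 [ 0  0  0  0 22 22 22 22 22 22 37 46 46 20 20 20 19 19 19 19 19 19 19 19
 19 16  0 48]
0.76 [ 0  0  0  0 22 22 22 22 22 22 37 46 22 20 21 21 21 21 20 19 19 19 19 19
 19 18  0 43]
```

```bash
python3 -m crank '[0,0,-40,0,0,0,0, 0,0,-80,0,0,0,0, 28,-29,-80,0,0,0,0, 56,-58,-80,0,0,0,0, 84,-88,-80,0,0,0,0]' && python3 -m crank '[28,-29,0,0,0,0,0, 56,-58,0,0,0,0,0, 84,-88,0,0,0,0,0, 112,-117,0,0,0,0,0, 140,-147,0,0,0,0,0]' && python3 -m crank '[28,-29,0,0,0,0,0, 56,-58,0,0,0,0,0, 84,-88,0,0,0,0,0, 112,-117,0,0,0,0,0, 140,-147,0,0,0,0,0]'
```

```text
t: 0.52
tool_pos: [0.2112, -0.4737, 0.3026]
orientation: [0.992, 0.127, 0.0, 0.0]
wrist_force: [0.6, -0.4, 0.3]
finger_gap: 0.995
gripper_force: 0.0
t: 0.93
tool_pos: [0.3094, -0.2947, 0.3022]
orientation: [0.992, 0.127, -0.0, -0.0]
wrist_force: [1.2, 0.6, 0.7]
finger_gap: 1.0
gripper_force: 0.0
t: 1.35
tool_pos: [0.4077, -0.1169, 0.3024]
orientation: [0.992, 0.127, -0.0, 0.0]
wrist_force: [0.9, -0.3, -1.3]
finger_gap: 0.996
gripper_force: 0.0
```

```bash
python3 -m crank '[28,-29,0,0,0,0,0, 56,-58,0,0,0,0,0, 84,-88,0,0,0,0,0, 84,-88,0,0,0,-0.12,0, 84,-88,0,0,0,-0.24,0]' >/dev/null && python3 -m crank '[0,0,0,0,0,-0.12,0, 0,0,0,0,0,-0.24,0, 0,0,0,0,0,-0.36,0, 0,0,0,0,0,-0.48,0, 0,0,0,0,0,-0.6,0]' >/dev/null&& python3 -m crank '[0,0,0,0,0,-0.12,0, 0,0,0,0,0,-0.24,0, 0,0,0,0,0,-0.36,0, 0,0,0,0,0,-0.48,0, 0,0,0,0,0,-0.6,0]'  >/dev/null&& python3 -m crank '[0,0,0,0,0,-0.12,0, 0,0,0,0,0,-0.24,0, 0,0,0,0,0,-0.36,0, 0,0,0,0,0,-0.48,0, 0,0,0,0,0,-0.52,0]'
python3 - <<'E'
from h import *
im,d,p,T=grab('wrist'); save('w1',im)
print(T.round(3).tolist())
W=cloud(d,p,T); S=W.reshape(-1,3)
print('tool',pose().round(4).tolist())
m=(W[...,2]>.155)&(W[...,2]<.19)&(abs(W[...,0]-.467)<.035)&(abs(W[...,1]+.01)<.035)
Q=W[m]; v,u=np.nonzero(m); print(len(Q),u.mean(),v.mean())
c=cv2.minAreaRect((Q[:,:2]*1000).astype(np.float32)); print(c,Q.mean(0),Q[:,2].max())
E
```

```text
t: 3.02
tool_pos: [0.4662, -0.0124, 0.3022]
orientation: [0.444, 0.896, -0.0, -0.0]
wrist_force: [-0.7, -0.3, 0.9]
finger_gap: 1.002
gripper_force: 0.0
[[0.796, 0.585, 0.158, 0.423], [0.606, -0.767, -0.211, 0.045], [-0.002, 0.263, -0.965, 0.464], [0.0, 0.0, 0.0, 1.0]]
tool [[-0.6053, 0.796, -0.0009, 0.4662], [0.796, 0.6053, 0.0001, -0.0124], [0.0006, -0.0006, -1.0, 0.3022], [0.0, 0.0, 0.0, 1.0]]
255 322.9843137254902 182.04313725490195
((466.71685791015625, -8.282490730285645), (8.786157608032227, 29.756011962890625), 37.3238525390625) [ 0.46593034 -0.00734362  0.16871201] 0.17121687951202064
```

View pics/w1.png

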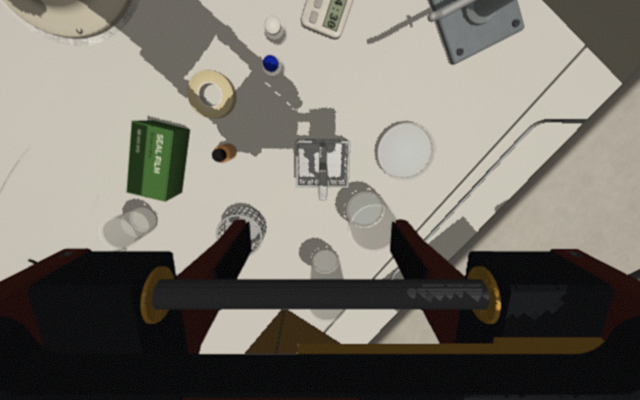

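The tab shows at (323,182), midway between the fingers and parallel to the pads, so it only needs a correction of about 3 mm. The round basket at (242,228) is clear.

```bash
python3 -m crank '[3,3,-0,0,0,0,0, 3,3,40,0,0,0,0, 3,3,80,0,0,0,0, 3,3,115,0,0,0,0, 3,3,140,0,0,0,0]' && python3 -m crank '[0,0,20,0,0,0,0.3, 0,0,32,0,0,0,0.6, 0,0,32,0,0,0,1, 0,0,32,0,0,0,1, 0,0,32,0,0,0,1]' 25 && python3 -m crank '[0,0,0,0,0,0,1, 0,0,0,0,0,0,1, 0,0,0,0,0,0,1, 0,0,0,0,0,0,1, 0,0,0,0,0,0,1]'
```

```text
t: 3.48
tool_pos: [0.4657, -0.0078, 0.1586]
orientation: [0.447, 0.894, -0.001, -0.002]
wrist_force: [0.2, 0.4, -0.7]
finger_gap: 0.998
gripper_force: 0.0
t: 3.9
tool_pos: [0.4677, -0.0082, 0.1324]
orientation: [0.447, 0.895, 0.0, 0.001]
wrist_force: [-1.1, -0.3, 0.6]
finger_gap: 0.658
gripper_force: 0.0
t: 4.32
tool_pos: [0.467, -0.0083, 0.131]
orientation: [0.447, 0.895, 0.0, 0.0]
wrist_force: [0.1, -0.0, -0.5]
finger_gap: 0.276
gripper_force: 0.0
```

```bash
python3 -m crank '[0,0,0,0,0,0,1, 0,0,0,0,0,0,1, 0,0,0,0,0,0,1, 0,0,0,0,0,0,1, 0,0,0,0,0,0,1]'; python3 -m crank '[0,0,0,0,0,0,1, 0,0,-15,0,0,0,1, 0,0,-40,0,0,0,1, 0,0,-70,0,0,0,1, 0,0,-90,0,0,0,1]'
```

```text
t: 4.73
tool_pos: [0.4668, -0.0082, 0.1305]
orientation: [0.447, 0.895, -0.0, -0.0]
wrist_force: [-0.8, -1.2, -0.1]
finger_gap: 0.115
gripper_force: 25.0
t: 5.15
tool_pos: [0.467, -0.0082, 0.2227]
orientation: [0.447, 0.895, 0.0, 0.001]
wrist_force: [0.7, 0.3, -2.2]
finger_gap: 0.112
gripper_force: 25.0
```

```bash
python3 -m crank '[0,0,0,0,0,-0.12,1, 0,0,0,0,0,-0.24,1, 0,0,0,0,0,-0.36,1, 0,0,0,0,0,-0.48,1, 0,0,0,0,0,-0.482,1]' >/dev/null; python3 -m crank '[12,12,0,0,0,0,1, 32,32,0,0,0,0,1, 55,55,0,0,0,0,1, 78,79,0,0,0,0,1, 92,94,0,0,0,0,1]'>/dev/null;python3 -m crank '[0,0,0,0,0,0,1, 0,0,0,0,0,0,1, 0,0,0,0,0,0,1]'
python3 - <<'E'
from h import *
for n in('side','top','wrist'):
    im,d,p,T=grab(n); np.savez(n+'1.npz',im=im,d=d,T=T,**{k:p[k] for k in('fx','fy','cx','cy')})
    if n=='wrist': W0=im
    if n=='side': s=im
    if n=='top': t=im
save('m',np.vstack([np.hstack([cv2.resize(s[80:230,250:450],(400,300)),cv2.resize(t[130:280,180:380],(400,300))]),np.hstack([cv2.resize(W0,(400,250)),np.zeros((250,400,3),np.uint8)])]))
P=pose();print(P.round(4).tolist())
z=np.load('wrist1.npz');W=cloud(z['d'],z,z['T']).reshape(-1,3)
h=np.array([.43,.903]);l=np.array([-.903,.43])
r=W[:,:2]-[.467,.207];a=r@h;b=r@l
for lo,hi in((-.042,-.028),(-.02,.015),(.02,.03),(.085,.115)):
    m=(a>lo)&(a<hi)&(abs(b)<.02)&(W[:,2]>.15)&(W[:,2]<.19); print(lo,m.sum(),b[m].mean(),b[m].min(),b[m].max(),W[m,2].mean(),W[m,2].max())
m=(abs(b)<.02)&(W[:,2]>.16)&(W[:,2]<.19)&(a<-.02);print('min a',np.sort(a[m])[:8].round(4))
E
```

```text
t: 6.23
tool_pos: [0.4243, 0.1157, 0.2205]
orientation: [0.221, 0.975, -0.0, 0.0]
wrist_force: [-0.1, -0.2, -2.0]
finger_gap: 0.114
gripper_force: 25.0
[[-0.9021, 0.4315, -0.0002, 0.4245], [0.4315, 0.9021, -0.0003, 0.1153], [0.0001, -0.0004, -1.0, 0.2205], [0.0, 0.0, 0.0, 1.0]]
-0.042 137 0.0029416688421308322 -0.0018017310644518787 0.005885910297439472 0.1784305840251073 0.18221803501850148
-0.02 428 0.0023246134696739505 -0.0017779107690496497 0.006041295165833515 0.16837672151429595 0.17130089957489067
0.02 290 0.0019709024401563667 -0.007716352591364224 0.009796554119780759 0.16923431207887407 0.17518886312072438
0.085 1766 0.0019869104501547847 -0.013881477081702944 0.01375400300846827 0.17354025189517291 0.18137762003845603
min a [-0.0395 -0.0393 -0.0391 -0.0391 -0.0389 -0.0389 -0.0388 -0.0388]
```

View pics/m.png

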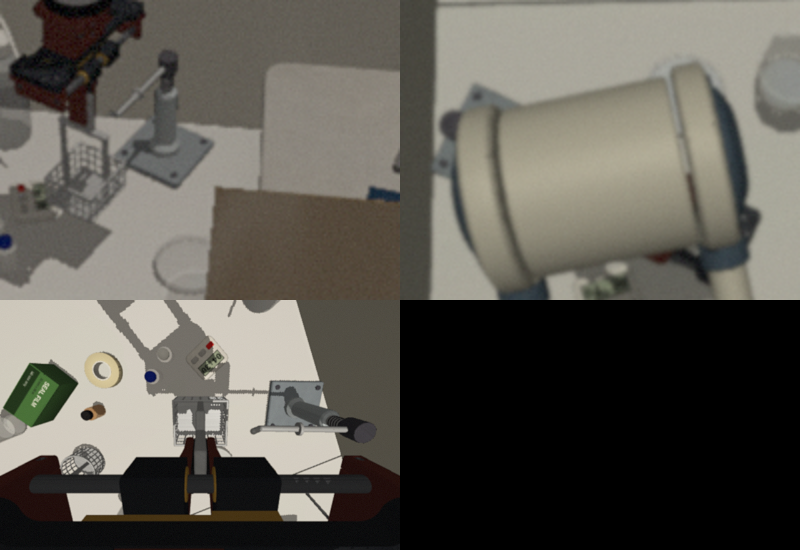

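The side crop shows the basket upright in the grip, with its loop facing the bar tip. In the wrist crop the bar at (250–350,430) points at the loop. It needs 3 mm sideways and 103 mm along the bar.

```bash
python3 -m crank '[3,5,0,0,0,0,1, 3,17,0,0,0,0,1, 3,31,0,0,0,0,1, 3,45,0,0,0,0,1, 3,55,0,0,0,0,1]'; python3 -m crank '[0,10,0,0,0,0,1, 0,22,0,0,0,0,1, 0,34,0,0,0,0,1, 0,44,0,0,0,0,1, 0,48,0,0,0,0,1]'; python3 -m crank '[0,0,5,0,0,0,1, 0,0,12,0,0,0,1, 0,0,19,0,0,0,1, 0,0,24,0,0,0,1, 0,0,24,0,0,0,1]'
```

```text
t: 6.8
tool_pos: [0.4457, 0.1685, 0.2204]
orientation: [0.22, 0.975, 0.0, -0.0]
wrist_force: [0.3, -0.2, -1.3]
finger_gap: 0.113
gripper_force: 25.0
t: 7.22
tool_pos: [0.4662, 0.2119, 0.2203]
orientation: [0.22, 0.976, 0.0, -0.0]
wrist_force: [0.7, 0.8, -2.0]
finger_gap: 0.118
gripper_force: 25.0
t: 7.63
tool_pos: [0.465, 0.2098, 0.1947]
orientation: [0.22, 0.975, -0.001, -0.001]
wrist_force: [-0.5, -0.5, -1.8]
finger_gap: 0.112
gripper_force: 25.0
```

```bash
python3 - <<'E'
from h import *
im,d,p,T=grab('side'); w=grab('wrist')[0]
save('n',np.vstack([cv2.resize(im[80:180,280:400],(480,400)),]))
print(pose()[:3,3])
E
```

```text
[0.46543797 0.21009189 0.1962652 ]
```

View pics/n.png

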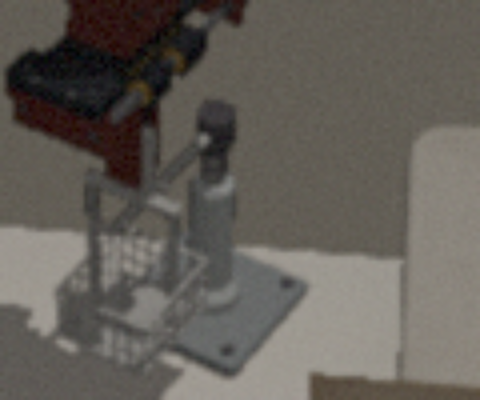

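The bar passes through the loop under the crossbar (about (150,200)). I'll pull down 26 mm gently, 6 mm of which is free travel.

```bash
python3 -m crank '[0,0,4,0,0,0,1, 0,0,8,0,0,0,1, 0,0,12,0,0,0,1, 0,0,15,0,0,0,1, 0,0,17,0,0,0,1]' 30; python3 -m crank '[0,0,2,0,0,0,1, 0,0,4,0,0,0,1, 0,0,6,0,0,0,1, 0,0,6,0,0,0,1, 0,0,6,0,0,0,1]'
```

```text
t: 8.15
tool_pos: [0.466, 0.2105, 0.1799]
orientation: [0.22, 0.975, 0.0, 0.001]
wrist_force: [0.5, -0.6, 2.2]
finger_gap: 0.111
gripper_force: 30.0
t: 8.57
tool_pos: [0.466, 0.2105, 0.1741]
orientation: [0.22, 0.975, 0.0, 0.001]
wrist_force: [1.5, -0.7, 4.0]
finger_gap: 0.109
gripper_force: 30.0
```

```bash
python3 -m crank '[0,0,2,0,0,0,1, 0,0,4,0,0,0,1, 0,0,4,0,0,0,1, 0,0,4,0,0,0,1, 0,0,4,0,0,0,1]'; python3 -m crank '[0,0,0,0,0,0,1, 0,0,0,0,0,0,1, 0,0,0,0,0,0,1, 0,0,0,0,0,0,1, 0,0,0,0,0,0,1]'; python3 -m crank '[0,0,-3,0,0,0,1, 0,0,-7,0,0,0,1, 0,0,-11,0,0,0,1, 0,0,-14,0,0,0,1, 0,0,-16,0,0,0,1]'
```

```text
t: 8.98
tool_pos: [0.466, 0.2105, 0.1705]
orientation: [0.22, 0.975, 0.0, 0.001]
wrist_force: [0.2, -1.2, 6.2]
finger_gap: 0.112
gripper_force: 30.0
t: 9.4
tool_pos: [0.466, 0.2105, 0.1705]
orientation: [0.22, 0.975, 0.0, 0.001]
wrist_force: [-0.3, -2.0, 5.9]
finger_gap: 0.112
gripper_force: 30.0
t: 9.82
tool_pos: [0.4655, 0.2106, 0.1856]
orientation: [0.22, 0.975, -0.0, -0.0]
wrist_force: [0.9, 0.4, -0.5]
finger_gap: 0.109
gripper_force: 30.0
```

```bash
python3 -m crank '[0,0,0,0,0,0,0.85, 0,0,0,0,0,0,0.8, 0,0,0,0,0,0,0.7, 0,0,0,0,0,0,0.6, 0,0,0,0,0,0,0.6]' ; python3 -m crank '[0,0,0,0,0,0,0.6, 0,0,0,0,0,0,0.6, 0,0,0,0,0,0,0.6, 0,0,-5,0,0,0,0.6, 0,0,-20,0,0,0,0.6]'; python3 -m crank '[0,0,-20,0,0,0,0.6, 0,0,-40,0,0,0,0.6, 0,0,-70,0,0,0,0.6, 0,0,-90,0,0,0,0.6, 0,0,-90,0,0,0,0.6]'; python3 -m crank '[0,0,0,0,0,0,0.6, 0,0,0,0,0,0,0.6, 0,0,0,0,0,0,0.6, 0,0,0,0,0,0,0.6, 0,0,0,0,0,0,0.6]'
python3 - <<'E'
from h import *
im,d,p,T=grab('side'); w,dw,pw,Tw=grab('wrist')
save('o',np.hstack([cv2.resize(im[80:180,280:400],(400,333)),cv2.resize(w[:333],(400,333))]))
W=cloud(dw,pw,Tw).reshape(-1,3)
r=W-[.4658,.2093,.166];a=r[:,:2]@[.43,.903];b=r[:,:2]@[-.903,.43]
m=(abs(a)<.03)&(abs(b)<.03)&(r[:,2]>.045)&(r[:,2]<.075);print(m.sum(),a[m].mean(),b[m].mean(),W[m,2].mean(),W[m,2].max())
E
```

```text
t: 10.23
tool_pos: [0.4655, 0.2104, 0.1852]
orientation: [0.22, 0.975, -0.0, -0.0]
wrist_force: [-0.9, -0.4, -0.8]
finger_gap: 0.378
gripper_force: 0.0
t: 10.65
tool_pos: [0.4648, 0.2101, 0.2037]
orientation: [0.22, 0.975, -0.001, -0.002]
wrist_force: [-0.2, -0.6, -0.4]
finger_gap: 0.401
gripper_force: 0.0
t: 11.07
tool_pos: [0.4666, 0.2108, 0.3015]
orientation: [0.22, 0.975, 0.002, 0.004]
wrist_force: [-0.0, -0.6, 1.3]
finger_gap: 0.397
gripper_force: 0.0
t: 11.48
tool_pos: [0.4654, 0.2104, 0.2944]
orientation: [0.22, 0.975, -0.001, -0.001]
wrist_force: [0.2, -0.8, 0.0]
finger_gap: 0.398
gripper_force: 0.0
401 0.00148628524094159 0.004161435385480093 0.22428175582371726 0.22667374402169244
```

View pics/o.png

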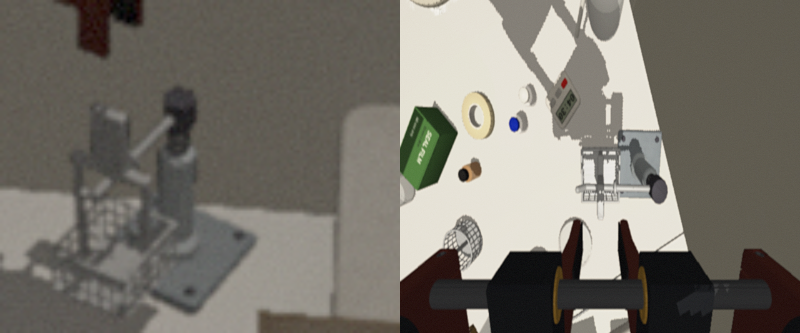

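The basket hangs upright on the bar: in the side crop the tab is at (110,135), with the bar running through the loop. The tab top at about 0.226 m puts the hook down about 4.5 mm. I'll let it settle, then hand in.

```bash
for i in 1 2 3 4 5 6; do python3 -m crank '[0,0,0,0,0,0,0.6, 0,0,0,0,0,0,0.6, 0,0,0,0,0,0,0.6, 0,0,0,0,0,0,0.6, 0,0,0,0,0,0,0.6]' >/dev/null; done
python3 - <<'E'
from h import *
for k in range(8):
    w,dw,pw,Tw=grab('wrist'); W=cloud(dw,pw,Tw).reshape(-1,3)
    r=W-[.4658,.2093,.166];a=r[:,:2]@[.43,.903];b=r[:,:2]@[-.903,.43]
    m=(abs(a)<.03)&(abs(b)<.03)&(r[:,2]>.052)&(r[:,2]<.075);print(a[m].mean().round(4),b[m].mean().round(4),W[m,2].mean().round(4))
print(job.finish_job())
E
```

```text
0.0014 0.0035 0.2246
0.0014 0.0035 0.2247
0.0014 0.0036 0.2246
0.0014 0.0036 0.2246
0.0014 0.0036 0.2246
0.0014 0.0036 0.2245
0.0014 0.0035 0.2246
0.0014 0.0035 0.2246
the job is handed in; nothing more can be done
None
```

The rectangular basket now hangs freely and at rest on the sprung hook, after a tug of about 2 cm held for about half a second; the round basket was not touched, and the job is handed in (it returned no verdict).

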